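Feed a steel blank up to the sprung stop with a push stick

ROBOT

A 6-joint arm with a two-finger parallel gripper is mounted at the origin on the work surface. World frame = base frame: x ahead of the robot, y to its left, z up, the work surface at z = 0. Lengths are in m, angles in rad, forces in N, time in s.
With the tool pointing down it reaches from about 0.275 to 0.85 m from the base axis. Payload 5.2 kg.
Tool frame: the origin (TCP) lies midway between the tips of the shut fingers; the grasp point (between the pads) lies 19 mm behind it; z points along the fingers, y is the direction in which the jaws open and shut (so a half turn about z gives the same grasp; the last joint's range is limited). The gripper opens to 85 mm and grips with 20 to 120 N. Pads are 22 mm wide; open, the fingers measure 114 mm over their backs; the gripper's body (76 mm by 85 mm) begins 54 mm behind the grasp point. The pads swing forward as they close: fully open they stand 13 mm farther back than shut.
Start: joints at [0.915, 0.259, 1.535, -0, 1.348, -0.203], TCP at [0.241, 0.495, 0.201] pointing down, gripper open.
Joint ranges: [-3.14, 3.14], [-0.91, 2.08], [0.19, 2.58], [-1.22, 4.36], [0.22, 2.71], [-3.12, 3.12]. Speed limits (rad/s): [2.57, 2.57, 3.14, 3.14, 3.14, 3.14].

INTERFACE

Orientations are given as a unit quaternion [w, x, y, z].
In Python, from bench import arm, eyes, ticket gives the robot as it stands.
- The arm moves only by the shell command python3 -m crank 'ROWS'. ROWS is JSON, a list of rows, each a list of 7 numbers: the turn, a rotation vector about the world's x, y, z in rad, then the shift along the world's x, y, z in mm, then the opening, from -1 (shut) to 1 (fully open). A call has exactly 5 rows; each row shifts and turns the pose as measured when the row begins; what a row does not reach is not made up. A row lasts 1/10 s, in which the tool goes at most 50 mm and 8.59 degrees, less where a joint would pass 70% of its speed; a pose out of reach is approached as far as the arm can. A call is refused whole if a number of a shift passes 50 or a number of a turn 0.15, either way. A call with a gripper value outside its range is refused whole. The fingers move at their own pace and stop on an object; the grip force is fixed at half the most. Time passes only in rows, so rows that do not move let the fingers close, or fill a call up. It gives the time, the measured TCP pose, the force and the opening at its end, in the units of the state.
- arm.get_state(): the state, without advancing time (a new reading comes with each control period).
- eyes.get_image(name): name is "scene" or "top" or "wrist"; returns a dict with "color" (384x512x3 uint8, red, green, blue), "camera_matrix" (3x3 intrinsics, pixels), "dist" ([k1, k2, p1, p2, k3] as OpenCV has them; the pictures are not rectified), "eye" and "orientation" of the camera in the world. Camera axes: x right, y up, looking along -z (the intrinsics and any distortion apply to the point x, -y, -z); pixel columns grow to the right and rows downward; lengths in m; the calibration is good to about 2 mm. A picture is of the moment at which its call begins. There is no depth.
- ticket.finish_job(): hands the job in, once; it reports no verdict.
The state is a dict: "t": time; "joint_positions": joint angles; "joint_vel": joint speeds; "tau": joint torques, N m; "tool_pos": TCP position; "eef_rot": TCP orientation; "contact_force": force on the tool from outside, world axes, zero at the start; "torque": the same for the moment, N m; "finger_gap": opening from 0.0 (shut) to 1.0 (fully open).
Only numpy, scipy, OpenCV 4.12 (cv2) and the standard library are available. Lean on these libraries where they do the work, as an engineer would, in place of code of your own. Each camera call takes 0.05 s, during which the arm holds its last target. There are 200 camera calls.

TASK

Set the flat steel blank on the feed jig's open deck in line with the channel, then use the wooden push stick (no fingers on the blank in the channel) to push it through, past the side shoe, until it bears on the hidden sprung stop. Lean on the stop firmly, with about 9 N beyond the drag of the shoe, but never as much as 15 N. Leave the blank touching the stop, lay the stick on the bench clear of the jig, and leave everything else where it lies.

Things in the scene. Friction and masses are not known exactly. Their poses are not given: they have to be found in the camera images.
- jig: Feed jig bolted to the bench: grey base plate 100 x 290 x 10 mm with steel rails on it. Origin on the bench under the centre of the channel's entrance; y is the feed direction, x across, z up (the points below share these axes). The plate reaches from y = -120 to 170 mm and x = -50 to 50 mm; its top is the deck.
- mouth (a point): Centre of the guide channel's entrance, on the deck, 10 mm above the bench. From here the channel runs 165 mm along y, 26 mm wide, between steel rails 14 mm thick and 20 mm high, open above for the first 82 mm. Before it, steel cheeks of the same height flare from 26 mm apart here to 46 mm apart 30 mm earlier.
- deck (a point): Middle of the open, bare part of the deck, where the blank is set down: 75 mm before the entrance, 10 mm above the bench. The bare deck reaches 45 mm before and 45 mm beyond this point along the feed direction and 50 mm to each side.
- shoe_face (a point): Brass shoe on a spring, reaching 4 mm into the channel from its +x side. It slopes in from 53 to 67 mm past the entrance, then is flat to 81 mm. It presses the blank on the other rail: pushing takes up to about 12 N while the blank's front climbs the slope, then a steady drag of 4 to 9 N (differs from run to run). Its grey housing outside the rail is 40 mm high, 63 mm from the channel's axis.
- cover (a point): Centre of the top of the steel cover plate, 34 mm above the bench: 54 x 83 x 4 mm, over the channel from 82 to 165 mm past the entrance; 20 mm high inside. The stick's tip need never go under it.
- stop_bracket: End bracket closing the channel; origin on the deck 166 mm past the entrance. It carries the sprung stop, hidden under the cover. Its setting differs each run and is not measured: the stop's face, unpressed, lies 85 to 130 mm past the entrance. It gives at 3 N, then 2 N more per mm for 7.5 mm to a hard end. When the stick is drawn back it may push the blank back a few mm until the drag holds it.
- blank_mid (a point): Centre (half-way up) of the blank: a plain flat steel bar 70 x 24 x 14 mm, 0.13 to 0.25 kg, lying flat on the bench beside two other bits of steel. x along its 70 mm length, z up; its ends are alike.
- stick_mid (a point): Centre of the push stick's grip: a pale wood block 90 long, 24 wide, 42 mm high (this point is 21 mm above its underside); from its front a thin bar, 14 wide, 14 high, 100 mm long, runs on along the underside. x points to the tip, z up; the flat tip is 145 mm ahead, the rear end 45 mm behind. 0.11 kg. It lies on its underside on the bench, right of the middle.
- stick_tip (a point): Middle of the push stick's flat tip, 7 mm above the stick's underside; axes as stick_mid.
- angle_offcut: Bystander: offcut of steel angle, 60 mm long, legs 30 mm, in the row with the blank. Origin centre of its underside.
- bar_stub: Bystander: upright stub of round steel bar, 30 mm across, 45 mm high, in the row with the blank. Origin centre of its underside.
- hammer: Bystander: hammer, 260 mm long. Origin centre of its underside.
- wrench: Bystander: wrench, 180 mm long, right of the jig. Origin centre of its underside.
- tin: Bystander: open steel tin 110 x 150 x 50 mm beyond the jig. Origin centre of its underside.
- square: Bystander: flat steel try square, 12 mm thick, left beyond the jig. Origin on its blade near the stock.
Not all that is in view belongs to the job. What is shaped like the part that bears blank_mid but blue, purple or red is not meant.

How it is judged:
By the outcome, as a careful person would: the job done as asked, in the order asked, and still so for the second after the job is handed in, with the robot touching nothing.
It also fails if it takes over 72 s, if anything falls off the work surface, if the arm or the gripper's body presses on something with over 40 N, if the wrist force passes 120 N, or if a joint passes its speed limit or range.

## Working session

There is one attempt and no reset: what is moved stays moved. The work goes in short steps, Python scripts to look and compute and a shell command to move; the robot and the scene stay as the last step left them, time stands still between calls to the robot, and variables do not carry over. Pictures are saved under pics/ and viewed, about 8 in all and at most 12, crops included, and the job is handed in when it is done.

```bash
mkdir -p pics
cat > h.py <<'E'
import numpy as np,cv2
from scipy.spatial.transform import Rotation as R
from bench import arm,eyes
def q(o): return R.from_quat([o[1],o[2],o[3],o[0]])
def shot(name,fn):
    im=eyes.get_image(name); cv2.imwrite('pics/'+fn+'.png',im['color'][:,:,::-1])
    np.savez('pics/'+fn+'.npz',K=im['camera_matrix'],d=im['dist'],e=im['eye'],o=im['orientation']); return im
def ray(fn,uv,z):
    c=np.load('pics/'+fn+'.npz'); p=cv2.undistortPoints(np.array(uv,float).reshape(-1,1,2),c['K'],c['d'])[:,0]
    z=np.broadcast_to(z,(len(p),))
    d=q(c['o']).apply(np.c_[p[:,0],-p[:,1],-np.ones(len(p))]); e=c['e']
    return e+d*((z-e[2])/d[:,2])[:,None]
def proj(fn,P):
    c=np.load('pics/'+fn+'.npz'); x=q(c['o']).inv().apply(np.array(P,float)-c['e'])*[1,-1,-1]
    return cv2.projectPoints(x,np.zeros(3),np.zeros(3),c['K'],c['d'])[0][:,0]
E
python3 - <<'E'
from h import *
a=shot('top','top0');b=shot('scene','sc0')
for i,n in((a,'top'),(b,'scene')): print(n,i['eye'],q(i['orientation']).as_matrix().round(2).tolist(),i['camera_matrix'][0,0])
im=cv2.resize(a['color'][:,:,::-1],(800,600),interpolation=cv2.INTER_CUBIC);cv2.imwrite('pics/top0b.png',im)
print(arm.get_state())
E
```

```text
top [ 0.40069377 -0.02673587  1.11557561] [[-0.02, 0.99, -0.14], [-1.0, -0.02, 0.01], [0.01, 0.14, 0.99]] 383.62692401598645
scene [0.93174146 0.59178626 0.58370714] [[-0.85, -0.31, 0.42], [0.52, -0.47, 0.71], [-0.02, 0.82, 0.57]] 358.15815557032397
{'t': 0.1, 'joint_positions': array([ 9.15173343e-01,  2.59300660e-01,  1.53599219e+00,  1.68327448e-05,
        1.34802460e+00, -2.02792943e-01]), 'joint_vel': array([-0.00064706, -0.00308283, -0.00252543, -0.00176687, -0.00254037,
       -0.00206565]), 'tau': array([ 3.21841202e-03, -4.46968818e+01, -2.91250885e+01, -4.82468240e-04,
        6.17261379e-03,  2.98302507e-05]), 'tool_pos': array([0.24026499, 0.49414446, 0.20043401]), 'eef_rot': array([-3.66350043e-04,  2.24487227e-01,  9.74476650e-01, -7.80759664e-04]), 'contact_force': array([-0.27498614,  0.19612564,  0.20605282]), 'torque': array([ 0.00621184, -0.03963348, -0.04211897]), 'finger_gap': 1.0008599670902294}
```

View pics/top0b.png

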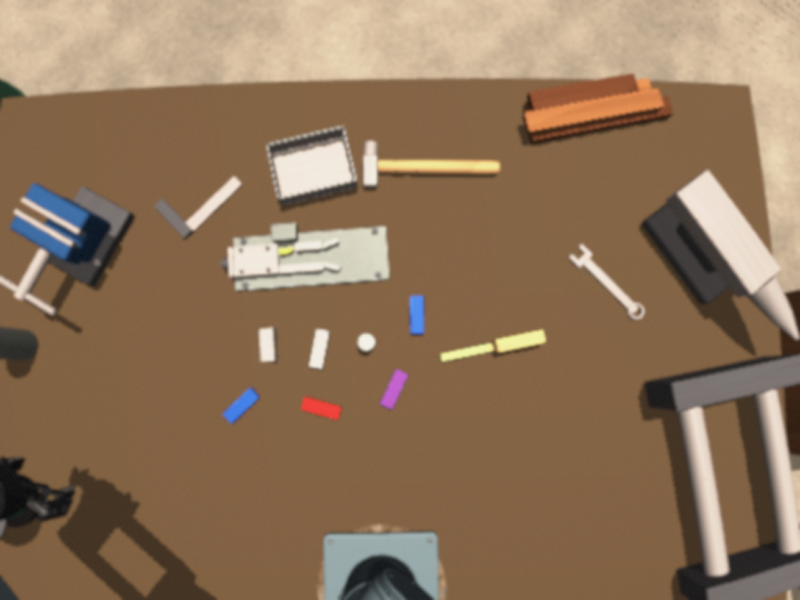

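View pics/sc0.png

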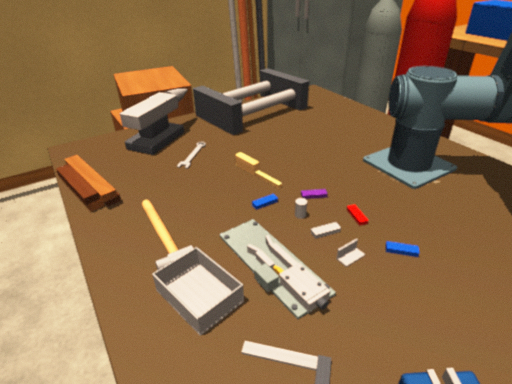

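The top view (800x600) shows the jig spanning about (234–389, 227–290), with its mouth on the right and feed towards the left, i.e. world +y. The stick's grip is at (520,341) and its tip at (441,357). 

Blank candidates:
- (267,345): the angle offcut, which shows an upright leg in the scene view at (350,252).
- (319,349): a plain flat grey bar, at (326,230) in the scene view. It fits the description.
- (366,343): the round stub.
- The blue, purple and red bars are excluded.

I'll enlarge this area to confirm.

Run:
```python
from h import *
im=cv2.imread('pics/top0.png')[140:240,140:355]
cv2.imwrite('pics/c1.png',cv2.resize(im,None,fx=3.7,fy=3.7,interpolation=cv2.INTER_CUBIC))
s=.64
pt=lambda l,z:print(ray('top0',np.array(l)*s,z).round(4).tolist())
pt([(386,227),(389,278),(235,290),(234,238)],.01)
pt([(319,349),(267,345)],.014); pt([(441,357)],.007);pt([(520,341)],.042)
```

```text
[[0.6642, -0.0209, 0.01], [0.5667, -0.0249, 0.01], [0.5492, 0.2642, 0.01], [0.6488, 0.2682, 0.01]]
[[0.4368, 0.1057, 0.014], [0.4454, 0.2019, 0.014]]
[[0.4183, -0.1181, 0.007]]
[[0.4432, -0.2586, 0.042]]
```

View pics/c1.png

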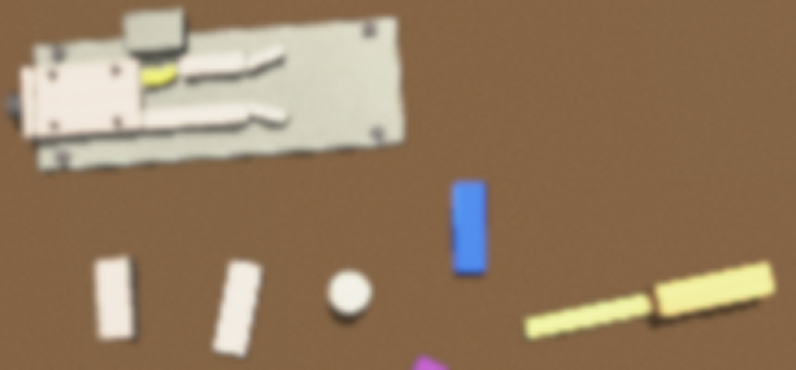

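The crop confirms it: the blank is the plain bar at (237,308), about 70 mm long. The angle at (113,298) is shorter and has a leg, and the stub is at (349,292). Now I'll move above the blank and look from close up.

```bash
python3 -m crank '[[0,0,0.028,20,-39,0,1],[0,0,0.028,20,-39,0,1],[0,0,0.028,20,-39,0,1],[0,0,0.028,20,-39,0,1],[0,0,0.028,20,-39,0,1]]'; python3 -m crank '[[0,0,0.028,20,-39,0,1],[0,0,0.028,20,-39,0,1],[0,0,0.028,20,-39,0,1],[0,0,0.028,20,-39,0,1],[0,0,0.028,20,-39,0,1]]'
python3 - <<'E'
from h import *
a=shot('wrist','w1');print(a['eye'],q(a['orientation']).as_matrix().round(2).tolist(),a['camera_matrix'][0,0])
cv2.imwrite('pics/w1b.png',cv2.resize(a['color'][:,:,::-1],(800,600)))
E
```

```text
t: 0.6
tool_pos: [0.3386, 0.2966, 0.1978]
eef_rot: [-0.002, 0.148, 0.989, -0.002]
contact_force: [0.3, 0.4, -0.3]
finger_gap: 1.001
t: 1.1
tool_pos: [0.4395, 0.093, 0.1969]
eef_rot: [-0.002, 0.075, 0.997, -0.002]
contact_force: [0.7, -0.3, -0.2]
finger_gap: 1.003
[0.35931031 0.10548068 0.36962853] [[0.15, -0.94, -0.31], [0.99, 0.14, 0.05], [-0.0, -0.31, 0.95]] 335.01938195859043
```

View pics/w1b.png

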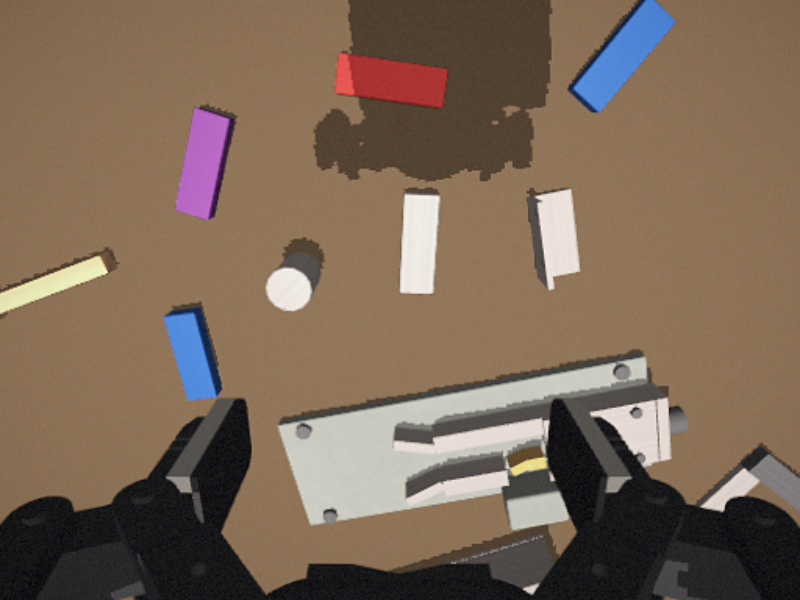

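The wrist view (800x600) shows the blank's top face with corners at about (405,194), (439,195), (433,293) and (401,292). The jig's entry end runs from about (280,424) to (310,524), and the cheeks start near (396,440) and (408,500).

Run:
```python
from h import *
s=.64
p=ray('w1',np.array([(405,195),(439,196),(433,293),(401,292)])*s,.014)[:,:2]
c=p.mean(0);d=(p[2]+p[3]-p[0]-p[1]);print('blank',c,np.linalg.norm(p[0]-p[3]),np.linalg.norm(p[0]-p[1]),np.arctan2(d[1],d[0]))
# plate end corners and near edge far corner
p=ray('w1',np.array([(280,425),(310,524),(644,359)])*s,.01)[:,:2];print('plate w',p,np.linalg.norm(p[0]-p[1]),np.linalg.norm(p[0]-p[2]))
# from top crop
t=ray('top0',np.array([(396,18),(404,143),(38,170),(35,45)])/3.7+140,.01)[:,:2];print('plate t',t)
def fit(t,m):
    m=np.array(m,float);tc=t-t.mean(0);mc=m-m.mean(0)
    a=np.arctan2((mc[:,0]*tc[:,1]-mc[:,1]*tc[:,0]).sum(),(mc*tc).sum());r=np.array([[np.cos(a),-np.sin(a)],[np.sin(a),np.cos(a)]])
    o=t.mean(0)-r@m.mean(0);print('yaw',a,'origin',o,'deck',o+r@[0,-.075],'res',(t-o-m@r.T).round(4).tolist());return a,o
fit(t,[(.05,-.12),(-.05,-.12),(-.05,.17),(.05,.17)])
a,o=fit(p,[(-.05,-.12),(.05,-.12),(-.05,.17)])
# overlay of model on wrist picture
im=cv2.imread('pics/w1b.png');r=np.array([[np.cos(a),-np.sin(a)],[np.sin(a),np.cos(a)]])
def L(P,z,col):
    P=np.array(P)@r.T+o;u=proj('w1',np.c_[P,np.full(len(P),z)])/s
    cv2.polylines(im,[np.round(u).astype(int)],True,col,1)
L([(-.05,-.12),(.05,-.12),(.05,.17),(-.05,.17)],.01,(0,0,255))
L([(-.013,0),(-.013,.082),(-.027,.082),(-.027,0)],.03,(255,0,0));L([(.013,0),(.013,.05),(.027,.05),(.027,0)],.03,(255,0,0))
L([(-.013,0),(-.023,-.03)],.03,(255,0,0));L([(.013,0),(.023,-.03)],.03,(255,0,0))
cv2.imwrite('pics/ov.png',cv2.resize(im[330:540,260:700],None,fx=1.8,fy=1.8))
```

```text
blank [0.43785567 0.10730119] 0.06838222922399805 0.02288457089667352 -0.18963525383086802
plate w [[ 0.56505694 -0.02137361]
 [ 0.66355039 -0.01794484]
 [ 0.55079369  0.26372163]] 0.09855311729362423 0.2854518090563155
plate t [[ 0.66546811 -0.02086331]
 [ 0.56452217 -0.0255238 ]
 [ 0.54815623  0.26458844]
 [ 0.64932433  0.2691349 ]]
yaw 0.054860670641056646 origin [0.60823854 0.09687167] deck [0.61235103 0.02198451] res [[0.0007, -0.0007], [-0.0004, 0.0002], [-0.0008, 0.0007], [0.0005, -0.0002]]
yaw 0.04854781192807936 origin [0.60864836 0.09891572] deck [0.61228802 0.02400408] res [[0.0005, 0.002], [-0.0009, 0.0006], [0.0003, -0.0026]]
```

View pics/ov.png

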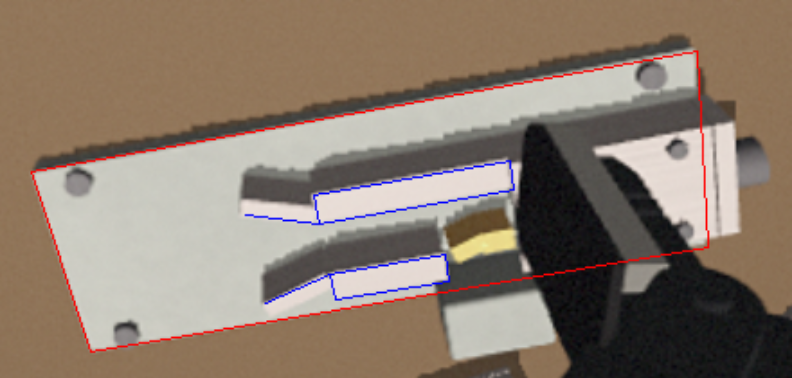

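The jig fit is good (yaw about 0.053, origin about (0.608, 0.098)), and the rails overlay correctly. Next is the descent on the blank.

```bash
python3 -m crank '[[0,0,-0.012,0,5,-30,1],[0,0,-0.012,0,5,-30,1],[0,0,-0.012,-1,4,-30,1],[0,0,0,0,0,-30,1],[0,0,0,0,0,-30,1]]';  python3 - <<'E'
from h import *
s=arm.get_state();M=q(s['eef_rot']).as_matrix();print(s['tool_pos'],M.round(4).tolist())
print((np.array([.4379,.1073,.003])-s['tool_pos'])*1e3, 'turn',1.384-np.arctan2(M[1,1],M[0,1]))
E
```

```text
t: 1.65
tool_pos: [0.447, 0.0972, 0.0457]
eef_rot: [0.004, 0.1, 0.995, -0.004]
contact_force: [-0.3, 0.2, 0.0]
finger_gap: 0.995
[0.44699919 0.09719038 0.04568883] [[-0.98, 0.1988, 0.0075], [0.1987, 0.98, -0.0087], [-0.0091, -0.007, -0.9999]]
[ -9.0991949   10.1096195  -42.68882759] turn 0.013338958815585888
```

```bash
python3 -m crank '[[0.009,0.008,0.013,-9,10,-15,1],[0,0,0,0,0,-10,1],[0,0,0,0,0,0,1],[0,0,0,0,0,0,1],[0,0,0,0,0,0,1]]';  python3 - <<'E'
from h import *
s=arm.get_state();M=q(s['eef_rot']).as_matrix();print(s['tool_pos'],M.round(4).tolist())
print((np.array([.4379,.1073,.003])-s['tool_pos'])*1e3, 'turn',1.384-np.arctan2(M[1,1],M[0,1]))
E
```

```text
t: 2.15
tool_pos: [0.4349, 0.1074, 0.0163]
eef_rot: [-0.004, 0.094, 0.996, -0.0]
contact_force: [0.4, -0.2, -0.1]
finger_gap: 0.999
[0.43488824 0.10743032 0.01628573] [[-0.9824, 0.1864, -0.0082], [0.1865, 0.9825, -0.0001], [0.0081, -0.0017, -1.0]]
[  3.01175744  -0.1303153  -13.28572669] turn 0.0007510281542775221
```

```bash
python3 -m crank '[[0,-0.004,0,3,0,-13,1],[0,0,0,0,0,0,1],[0,0,0,0,0,0,-1],[0,0,0,0,0,0,-1],[0,0,0,0,0,0,-1]]'; python3 -m crank '[[0,0,0,0,0,0,-1],[0,0,0,0,0,0,-1],[0,0,0,0,0,0,-1],[0,0,0,0,0,0,-1],[0,0,0,0,0,0,-1]]'; python3 -m crank '[[0,0,0,0,0,0,-1],[0,0,0,0,0,0,-1],[0,0,0,0,0,20,-1],[0,0,0,0,0,20,-1],[0,0,0,0,0,0,-1]]'
python3 - <<'E'
from h import *
s=arm.get_state();M=q(s['eef_rot']).as_matrix();print(s['tool_pos'],M[:,2].round(4).tolist(),np.arctan2(M[1,1],M[0,1]),s['joint_positions'].round(2))
E
```

```text
t: 2.65
tool_pos: [0.4424, 0.1069, 0.0075]
eef_rot: [0.003, 0.094, 0.996, -0.0]
contact_force: [-0.5, 0.9, 0.4]
finger_gap: 0.516
t: 3.15
tool_pos: [0.4429, 0.107, 0.0084]
eef_rot: [0.003, 0.094, 0.996, 0.0]
contact_force: [-0.2, -0.6, 0.1]
finger_gap: -0.0
t: 3.65
tool_pos: [0.4418, 0.1069, 0.0486]
eef_rot: [0.002, 0.094, 0.996, -0.0]
contact_force: [0.2, -0.3, 0.3]
finger_gap: -0.004
[0.441754   0.10694168 0.04857095] [0.0036, -0.0006, -1.0] 1.3824730572466963 [-0.01  0.26  1.96 -0.    0.92 -1.39]
```

```bash
python3 -m crank '[[0,-0.003,0,0,0,20,1],[0,0,0,0,0,20,1],[0,0,0,0,0,0,1],[0,0,0,0,0,0,1],[0,0,0,0,0,0,1]]'
python3 - <<'E'
from h import *
a=shot('wrist','w2');cv2.imwrite('pics/w2b.png',cv2.resize(a['color'][:,:,::-1],(800,600))[:,100:700])
print(a['eye'])
E
```

```text
t: 4.15
tool_pos: [0.4398, 0.1069, 0.0863]
eef_rot: [0.002, 0.094, 0.996, -0.0]
contact_force: [0.6, 0.3, -0.1]
finger_gap: 0.841
[0.35868339 0.12198315 0.25836531]
```

View pics/w2b.png

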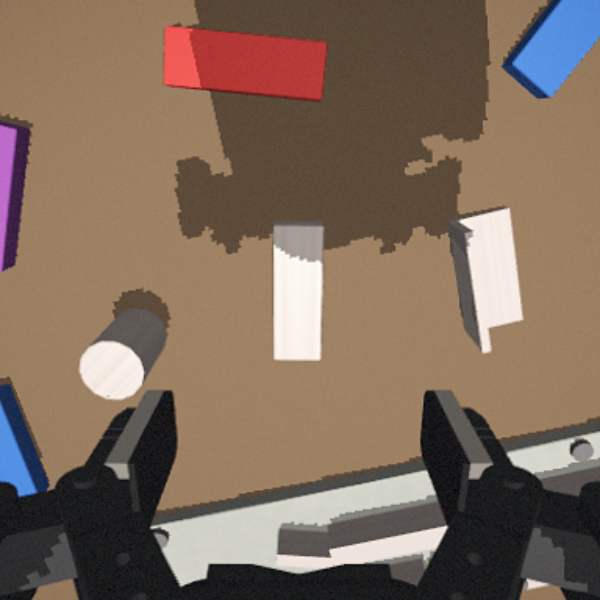

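The wrist view (6th picture) shows the blank undisturbed, its top face at (274–323, 226–359). The fingers closed just above it, so I need to go lower.

```bash
cat >> h.py <<'E'
def rel(x,y,z,a):
    s=arm.get_state();M=q(s['eef_rot']).as_matrix();t=s['tool_pos']
    print('pos',(t*1e3).round(1),'GO',((np.array([x,y,z])-t)*1e3).round(1),'turn',np.round([-M[1,2],M[0,2],(a-np.arctan2(M[1,1],M[0,1])+np.pi/2)%np.pi-np.pi/2],4),'F',s['contact_force'].round(1),'gap',round(s['finger_gap'],3))
E
python3 - <<'E'
from h import *
p=ray('w2',np.array([(374,227),(423,227),(421,359),(375,359)])*.64,.014)[:,:2]
c=p.mean(0);d=(p[2]+p[3]-p[0]-p[1]);print('blank',c,np.linalg.norm(p[0]-p[3]),np.linalg.norm(p[0]-p[1]),np.arctan2(d[1],d[0]))
E
python3 -m crank '[[0,0,0,-1,0,-30,1],[0,0,0,0,0,-30,1],[0,0,0,0,0,-15,1],[0,0,0,0,0,0,1],[0,0,0,0,0,0,1]]'; python3 -c "
from h import *
rel(.4385,.1075,.001,1.384)"
```

```text
blank [0.43769908 0.10702018] 0.06822469162842716 0.02308614387970649 -0.19348163870935806
t: 4.7
tool_pos: [0.4365, 0.1068, 0.0057]
eef_rot: [-0.001, 0.094, 0.996, -0.0]
contact_force: [0.3, 0.5, -0.3]
finger_gap: 0.999
pos [436.5 106.8   5.7] GO [ 2.   0.7 -4.7] turn [ 0.0005 -0.002   0.0019] F [ 0.3  0.5 -0.3] gap 0.999
```

```bash
python3 -m crank '[[0,0,0,1,0,-6,1],[0,0,0,0,0,0,1],[0,0,0,0,0,0,1],[0,0,0,0,0,0,1],[0,0,0,0,0,0,1]]'; python3 -c "
from h import *
rel(.4380,.107,.000,1.38)"
```

```text
t: 5.2
tool_pos: [0.4397, 0.1068, 0.0015]
eef_rot: [0.001, 0.094, 0.996, -0.0]
contact_force: [-0.1, 0.6, 0.2]
finger_gap: 0.999
pos [439.7 106.8   1.5] GO [-1.7  0.2 -1.5] turn [ 0.0005  0.0025 -0.0021] F [-0.1  0.6  0.2] gap 0.999
```

```bash
python3 -m crank '[[0,0,0,-1,0,-1.5,-1],[0,0,0,0,0,0,-1],[0,0,0,0,0,0,-1],[0,0,0,0,0,0,-1],[0,0,0,0,0,0,-1]]'; python3 -m crank '[[0,0,0,0,0,0,-1],[0,0,0,0,0,0,-1],[0,0,0,0,0,0,-1],[0,0,0,0,0,0,-1],[0,0,0,0,0,0,-1]]'; python3 -c "
from h import *
rel(.4380,.107,.000,1.38)"
```

```text
t: 5.7
tool_pos: [0.439, 0.1069, 0.0005]
eef_rot: [0.002, 0.094, 0.996, -0.0]
contact_force: [-0.3, -0.7, -0.5]
finger_gap: 0.145
t: 6.2
tool_pos: [0.439, 0.1069, 0.0004]
eef_rot: [0.002, 0.094, 0.996, -0.0]
contact_force: [-0.8, -0.0, 0.0]
finger_gap: -0.0
pos [4.390e+02 1.069e+02 4.000e-01] GO [-1.   0.1 -0.4] turn [ 0.0005  0.0037 -0.0021] F [-0.8 -0.   0. ] gap -0.0
```

Run:
```python
from h import *
a=shot('wrist','w3');cv2.imwrite('pics/w3b.png',cv2.resize(a['color'][:,:,::-1],(800,600))[:,100:700])
s=arm.get_state();print((proj('w3',[s['tool_pos'],[.438,.107,.014]])/.64-[100,0]).round())
print((proj('w2',[[.438,.107,0],[.4398,.1069,.0863]])/.64-[100,0]).round())
```

```text
[[299. 364.]
 [299. 379.]]
[[298. 288.]
 [299. 364.]]
```

View pics/w3b.png

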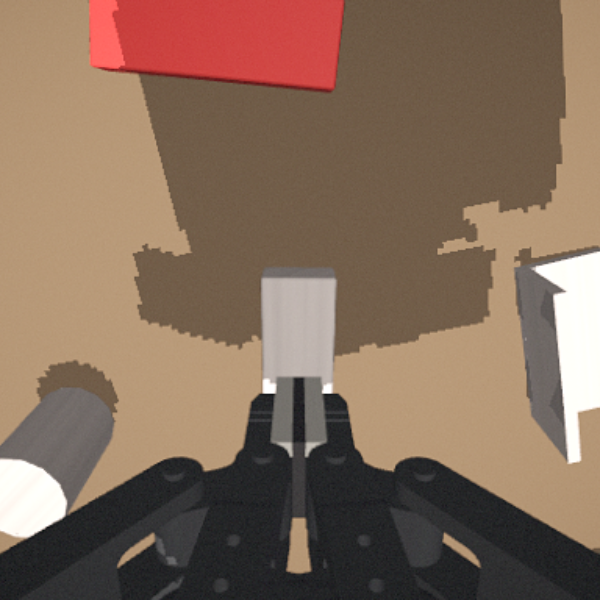

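The 7th picture shows the shut fingers lying over the blank's top near (299,377), which is where a point about 14 mm up on the axis projects. So the physical tips sit about 14 mm higher than the reported TCP. I'll open, go lower in guarded steps and watch the force.

```bash
python3 -m crank '[[0,0,0,0,0,0,1],[0,0,0,0,0,0,1],[0,0,0,0,0,0,1],[0,0,0,0,0,0,1],[0,0,0,0,0,0,1]]'; python3 -m crank '[[0,-0.003,0,0,0,-4,1],[0,0,0,0,0,0,1],[0,0,0,0,0,-3,1],[0,0,0,0,0,0,1],[0,0,0,0,0,0,1]]';python3 -m crank '[[0,0,0,0,0,-3,1],[0,0,0,0,0,0,1],[0,0,0,0,0,-1,1],[0,0,0,0,0,0,1],[0,0,0,0,0,0,1]]'
python3 - <<'E'
from h import *
rel(.4380,.107,-.01,1.38)
a=shot('wrist','w4');cv2.imwrite('pics/w4b.png',cv2.resize(a['color'][:,:,::-1],(800,600))[:,100:700])
E
```

```text
t: 6.75
tool_pos: [0.4389, 0.1069, 0.0004]
eef_rot: [0.002, 0.094, 0.996, -0.0]
contact_force: [0.3, -0.1, -0.4]
finger_gap: 0.844
t: 7.25
tool_pos: [0.4388, 0.1068, -0.0074]
eef_rot: [0.003, 0.094, 0.996, 0.0]
contact_force: [0.3, -0.2, -0.4]
finger_gap: 1.002
t: 7.75
tool_pos: [0.4389, 0.1069, -0.0117]
eef_rot: [0.003, 0.094, 0.996, 0.0]
contact_force: [-0.2, 0.2, 0.2]
finger_gap: 1.003
pos [438.9 106.9 -11.7] GO [-0.9  0.1  1.7] turn [ 0.0005  0.0067 -0.0022] F [-0.2  0.2  0.2] gap 1.003
```

View pics/w4b.png

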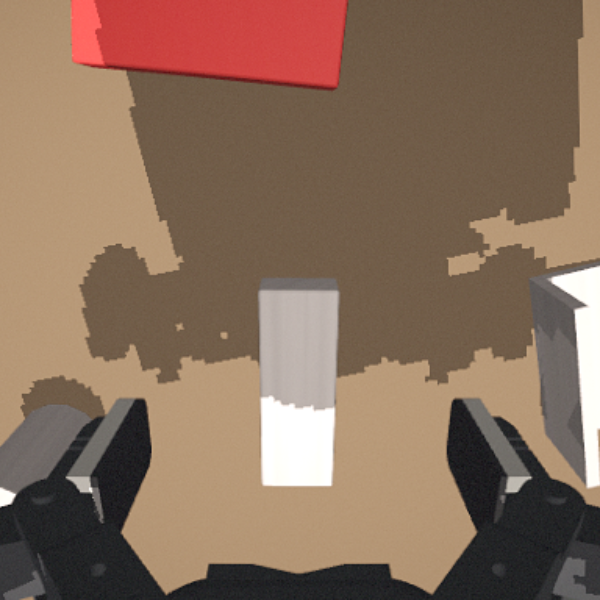

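The 8th picture shows the blank centred between the open fingers at (299,385). Closing now.

```bash
python3 -m crank '[[0,0.006,0,0,0,0,-1],[0,0,0,0,0,0,-1],[0,0,0,0,0,0,-1],[0,0,0,0,0,0,-1],[0,0,0,0,0,0,-1]]'; python3 -m crank '[[0,0,0,0,0,0,-1],[0,0,0,0,0,0,-1],[0,0,0,0,0,0,-1],[0,0,0,0,0,0,-1],[0,0,0,0,0,0,-1]]'; python3 -c "
from h import *
rel(.4380,.107,-.01,1.38)"
```

```text
t: 8.3
tool_pos: [0.4391, 0.1068, -0.0116]
eef_rot: [0.0, 0.094, 0.996, -0.0]
contact_force: [0.4, 0.3, -0.4]
finger_gap: 0.145
t: 8.8
tool_pos: [0.439, 0.1068, -0.0115]
eef_rot: [0.0, 0.094, 0.996, -0.0]
contact_force: [-0.5, -0.5, 0.4]
finger_gap: -0.003
pos [439.  106.8 -11.5] GO [-1.   0.2  1.5] turn [ 0.0005  0.0005 -0.0022] F [-0.5 -0.5  0.4] gap -0.003
```

Run:
```python
from h import *
a=shot('wrist','w5')
for f in('w2','w3','w4','w5'): print(f,np.load(f'pics/{f}.npz')['e'])
p=ray('w4',np.array([(360,291),(438,291),(432,485),(361,485)])*.64,.014)[:,:2];print(p,np.linalg.norm(p[0]-p[1]),np.linalg.norm(p[0]-p[3]),p.mean(0))
s=arm.get_state();print(s)
T=q(s['eef_rot']);t=s['tool_pos']
for dx in(.011,0,-.011):
  print(dx,(proj('w5',[t+T.apply([dx,0,-h]) for h in(0,.01,.02,.03,.04)])/.64-[100,0]).round().tolist())
cv2.imwrite('pics/w5b.png',cv2.resize(a['color'][150:384,150:362,::-1],None,fx=2.5,fy=2.5))
```

```text
w2 [0.35868339 0.12198315 0.25836531]
w3 [0.35771229 0.12197582 0.172504  ]
w4 [0.35709716 0.12197074 0.16009432]
w5 [0.35829819 0.1219751  0.16077277]
[[0.40135457 0.10227773]
 [0.40568532 0.12474378]
 [0.47318328 0.11149385]
 [0.46863471 0.08796806]] 0.02287965956955957 0.06878505122473862 [0.43721447 0.10662085]
{'t': 8.85, 'joint_positions': array([-8.55146138e-03,  3.57779486e-01,  2.02108799e+00, -7.52249519e-04,
        7.62222549e-01, -1.39022205e+00]), 'joint_vel': array([ 0.00120562, -0.00020745, -0.00030559,  0.00058757,  0.00197475,
       -0.00043847]), 'tau': array([-2.83523703e-03, -3.93677366e+01, -1.81437474e+01, -2.64303300e-03,
       -3.45458284e-03,  1.00495484e-06]), 'tool_pos': array([ 0.43899718,  0.10685026, -0.01153859]), 'eef_rot': array([ 2.72703823e-04,  9.41512160e-02,  9.95557843e-01, -2.37244352e-04]), 'contact_force': array([ 0.46784737, -0.47995113,  0.31339465]), 'torque': array([ 0.02367399,  0.05352505, -0.03257577]), 'finger_gap': 0.003318423550754902}
0.011 [[299.0, 336.0], [299.0, 347.0], [299.0, 359.0], [299.0, 374.0], [299.0, 389.0]]
0 [[299.0, 364.0], [299.0, 376.0], [299.0, 390.0], [299.0, 406.0], [299.0, 423.0]]
-0.011 [[299.0, 391.0], [299.0, 404.0], [299.0, 420.0], [299.0, 437.0], [299.0, 455.0]]
```

View pics/w5b.png

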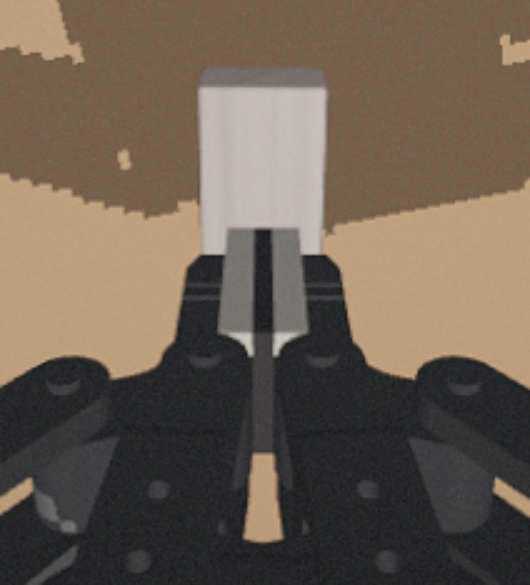

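The 9th picture shows the shut pads' near edge at row 377, which is about 32 mm behind the reported TCP. That agrees with the fingers passing over the blank twice without contact. So the real tips are at about TCP z + 32 mm, and I'll use that from here with a guarded descent.

```bash
python3 -m crank '[[0,0,0,-1,0,0,1],[0,0,0,0,0,0,1],[0,0,0,0,0,0,1],[0,0,0,0,0,0,1],[0,0,0,0,0,0,1]]'; python3 -m crank '[[0,0,0,0,0,-4,1],[0,0,0,0,0,0,1],[0,0,0,0,0,-4,1],[0,0,0,0,0,0,1],[0,0,0,0,0,0,1]]';python3 -m crank '[[0,0,0,0,0,-4,1],[0,0,0,0,0,0,1],[0,0,0,0,0,-2,1],[0,0,0,0,0,0,1],[0,0,0,0,0,0,1]]';python3 -m crank '[[0,0,0,0,0,0,-1],[0,0,0,0,0,0,-1],[0,0,0,0,0,0,-1],[0,0,0,0,0,0,-1],[0,0,0,0,0,0,-1]]'; python3 -m crank '[[0,0,0,0,0,0,-1],[0,0,0,0,0,0,-1],[0,0,0,0,0,0,-1],[0,0,0,0,0,0,-1],[0,0,0,0,0,0,-1]]'; python3 -c "
from h import *
rel(.4380,.107,-.03,1.38)"
```

```text
t: 9.35
tool_pos: [0.4379, 0.1068, -0.0115]
eef_rot: [0.0, 0.094, 0.996, -0.0]
contact_force: [-0.3, -0.3, 0.6]
finger_gap: 0.844
t: 9.85
tool_pos: [0.4378, 0.1069, -0.0204]
eef_rot: [0.0, 0.094, 0.996, -0.0]
contact_force: [0.0, -0.2, 0.4]
finger_gap: 1.004
t: 10.35
tool_pos: [0.4378, 0.1068, -0.0271]
eef_rot: [0.0, 0.094, 0.996, -0.0]
contact_force: [0.8, -0.3, -0.4]
finger_gap: 0.996
t: 10.85
tool_pos: [0.4381, 0.1068, -0.0266]
eef_rot: [0.0, 0.094, 0.996, -0.0]
contact_force: [0.2, 0.6, 2.0]
finger_gap: 0.26
t: 11.35
tool_pos: [0.4381, 0.1068, -0.0266]
eef_rot: [0.0, 0.094, 0.996, -0.0]
contact_force: [-0.4, -0.8, 0.6]
finger_gap: 0.259
pos [438.1 106.8 -26.6] GO [-0.1  0.2 -3.4] turn [ 0.0006  0.0009 -0.0023] F [-0.4 -0.8  0.6] gap 0.259
```

```bash
python3 -m crank '[[0,0,0,0,0,0,0.5],[0,0,0,0,0,0,0.5],[0,0,0,0,0,-4,0.5],[0,0,0,0,0,0,0.5],[0,0,0,0,0,0,0.5]]';python3 -m crank '[[0,0,0,0,0,0,-1],[0,0,0,0,0,0,-1],[0,0,0,0,0,0,-1],[0,0,0,0,0,0,-1],[0,0,0,0,0,0,-1]]'; python3 -m crank '[[0,0,0,0,0,20,-1],[0,0,0,0,0,30,-1],[0,0,0,0,0,30,-1],[0,0,0,0,0,0,-1],[0,0,0,0,0,0,-1]]'; python3 -c "
from h import *
rel(.6124,.023,.04,.053)
print(arm.get_state()['joint_positions'])"
```

```text
t: 11.85
tool_pos: [0.438, 0.1068, -0.0311]
eef_rot: [0.0, 0.094, 0.996, -0.0]
contact_force: [-0.2, -0.3, 0.1]
finger_gap: 0.756
t: 12.35
tool_pos: [0.4395, 0.1069, -0.0294]
eef_rot: [0.002, 0.094, 0.996, -0.0]
contact_force: [-0.8, -0.3, -2.6]
finger_gap: 0.261
t: 12.85
tool_pos: [0.4359, 0.1069, 0.0504]
eef_rot: [-0.002, 0.094, 0.996, -0.0]
contact_force: [-0.2, -0.1, -3.0]
finger_gap: 0.263
pos [435.9 106.9  50.4] GO [176.5 -83.9 -10.4] turn [ 4.0000e-04 -3.7000e-03 -1.3291e+00] F [-0.2 -0.1 -3. ] gap 0.263
[-8.61675880e-03  2.50981098e-01  1.96647804e+00 -5.60846148e-04
  9.27877935e-01 -1.39035260e+00]
```

```bash
python3 -m crank '[[0,-0.002,-0.133,18,-8,0,-1],[0,0,-0.133,18,-8,0,-1],[0,0,-0.133,18,-8,0,-1],[0,0,-0.133,18,-8,0,-1],[0,0,-0.133,18,-8,0,-1]]'; python3 -m crank '[[0,0,-0.133,18,-8,0,-1],[0,0,-0.133,18,-8,0,-1],[0,0,-0.133,18,-8,0,-1],[0,0,-0.133,16,-8,0,-1],[0,0,-0.1,0,-4,0,-1]]'; python3 -m crank '[[0,0,0,0,0,0,-1],[0,0,0,0,0,0,-1],[0,0,0,0,0,0,-1],[0,0,0,0,0,0,-1],[0,0,0,0,0,0,-1]]'; python3 -c "
from h import *
rel(.6124,.023,-.019,.053)"
```

```text
t: 13.35
tool_pos: [0.5201, 0.0671, 0.0425]
eef_rot: [-0.008, 0.424, 0.906, -0.001]
contact_force: [-0.1, 0.5, -2.7]
finger_gap: 0.263
t: 13.85
tool_pos: [0.589, 0.0292, 0.0314]
eef_rot: [-0.015, 0.695, 0.719, -0.0]
contact_force: [-1.1, 0.0, -1.9]
finger_gap: 0.261
t: 14.35
tool_pos: [0.5847, 0.0299, 0.0255]
eef_rot: [-0.019, 0.693, 0.721, -0.003]
contact_force: [-0.5, -0.6, -1.8]
finger_gap: 0.262
pos [584.7  29.9  25.5] GO [ 27.7  -6.9 -44.5] turn [-0.0217 -0.032   0.0133] F [-0.5 -0.6 -1.8] gap 0.262
```

```bash
python3 -m crank '[[-0.022,-0.032,0.013,28,-7,0,-1],[0,0,0,0,0,0,-1],[0,0,0,0,0,0,-1],[0,0,0,0,0,0,-1],[0,0,0,0,0,0,-1]]'; python3 -c "
from h import *
rel(.6124,.023,-.019,.053)"
```

```text
t: 14.85
tool_pos: [0.6118, 0.024, 0.0261]
eef_rot: [0.0, 0.687, 0.727, -0.0]
contact_force: [-0.5, 0.5, -2.3]
finger_gap: 0.263
pos [611.8  24.   26.1] GO [  0.6  -1.  -45.1] turn [ 0.0006 -0.0004 -0.0031] F [-0.5  0.5 -2.3] gap 0.263
```

```bash
python3 -m crank '[[0,0,-0.003,0,-1,-15,-1],[0,0,0,0,0,-15,-1],[0,0,0,0,0,-5,-1],[0,0,0,0,0,0,-1],[0,0,0,0,0,0,-1]]'; python3 -c "
from h import *
rel(.6124,.023,-.020,.053)"
```

```text
t: 15.35
tool_pos: [0.6111, 0.0233, -0.0085]
eef_rot: [0.0, 0.688, 0.726, -0.0]
contact_force: [0.7, 0.3, -0.8]
finger_gap: 0.259
pos [611.1  23.3  -8.5] GO [  1.3  -0.3 -11.5] turn [ 0.0003  0.0001 -0.0002] F [ 0.7  0.3 -0.8] gap 0.259
```

```bash
python3 -m crank '[[0,0,0,1,0,-7,-1],[0,0,0,0,0,0,-1],[0,0,0,0,0,0,-1],[0,0,0,0,0,0,-1],[0,0,0,0,0,0,-1]]'; python3 -c "
from h import *
rel(.6124,.023,-.020,.053)"; python3 -m crank '[[0,0,0,0,0,-1.5,-1],[0,0,0,0,0,0,-1],[0,0,0,0,0,0,-1],[0,0,0,0,0,0,-1],[0,0,0,0,0,0,-1]]'; python3 -c "
from h import *
rel(.6124,.023,-.020,.053)"
```

```text
t: 15.85
tool_pos: [0.6135, 0.0231, -0.0142]
eef_rot: [0.001, 0.688, 0.726, 0.001]
contact_force: [0.4, -0.0, -2.2]
finger_gap: 0.264
pos [613.5  23.1 -14.2] GO [-1.1 -0.1 -5.8] turn [ 0.0007  0.0031 -0.0003] F [ 0.4 -0.  -2.2] gap 0.264
t: 16.35
tool_pos: [0.6137, 0.0231, -0.0155]
eef_rot: [0.002, 0.688, 0.726, 0.001]
contact_force: [0.2, 0.2, -2.1]
finger_gap: 0.262
pos [613.7  23.1 -15.5] GO [-1.3 -0.1 -4.5] turn [ 0.0008  0.0036 -0.0004] F [ 0.2  0.2 -2.1] gap 0.262
```

```bash
python3 -m crank '[[0.001,0.003,0,-1,0,-2,-1],[0,0,0,0,0,0,-1],[0,0,0,0,0,-1,-1],[0,0,0,0,0,0,-1],[0,0,0,0,0,0,-1]]'; python3 -c "
from h import *
rel(.6124,.023,-.020,.053)"; python3 -m crank '[[0,0,0,0,0,-1,-1],[0,0,0,0,0,0,-1],[0,0,0,0,0,0,-1],[0,0,0,0,0,0,-1],[0,0,0,0,0,0,-1]]'; python3 -c "
from h import *
rel(.6124,.023,-.020,.053)"
```

```text
t: 16.85
tool_pos: [0.6125, 0.0231, -0.0189]
eef_rot: [-0.0, 0.688, 0.726, 0.0]
contact_force: [0.0, 0.2, -2.3]
finger_gap: 0.266
pos [612.5  23.1 -18.9] GO [-0.1 -0.1 -1.1] turn [-0.0003  0.0001 -0.0003] F [ 0.   0.2 -2.3] gap 0.266
t: 17.35
tool_pos: [0.6127, 0.0231, -0.0198]
eef_rot: [0.0, 0.688, 0.726, 0.0]
contact_force: [1.0, -0.0, -2.4]
finger_gap: 0.26
pos [612.7  23.1 -19.8] GO [-0.3 -0.1 -0.2] turn [-0.0002  0.0005 -0.0004] F [ 1.  -0.  -2.4] gap 0.26
```

```bash
python3 -m crank '[[0,0,0,0,0,-1,-1],[0,0,0,0,0,0,-1],[0,0,0,0,0,0,1],[0,0,0,0,0,0,1],[0,0,0,0,0,0,1]]'; python3 -m crank '[[0,0,0,0,0,0,1],[0,0,0,0,0,15,1],[0,0,0,0,0,40,1],[0,0,0,0,0,40,1],[0,0,0,0,0,0,1]]'
python3 - <<'E'
from h import *
shot('wrist','w6')
rel(.4432,-.2586,.09,.176)
E
python3 -m crank '[[0,0,0.015,-20,-32,0,1],[0,0,0.015,-20,-32,0,1],[0,0,0.015,-20,-32,0,1],[0,0,0.015,-20,-32,0,1],[0,0,0.015,-20,-32,0,1]]'
python3 -m crank '[[0,0,0.015,-20,-32,0,1],[0,0,0.015,-20,-32,0,1],[0,0,0.015,-20,-32,0,1],[0,0,0,-10,-20,0,1],[0,0,0,0,0,0,1]]'
python3 - <<'E'
from h import *
b=shot('wrist','w7')
a=cv2.imread('pics/w6.png');c=np.vstack([a[100:],b['color'][:,:,::-1]])
cv2.imwrite('pics/w67.png',cv2.resize(np.hstack([a,b['color'][:,:,::-1]]),(800,300),interpolation=cv2.INTER_AREA))
rel(.4432,-.2586,.04,.176)
E
```

```text
t: 17.85
tool_pos: [0.6137, 0.023, -0.019]
eef_rot: [0.001, 0.688, 0.726, 0.001]
contact_force: [-0.5, 0.1, 0.5]
finger_gap: 0.764
t: 18.35
tool_pos: [0.6127, 0.0231, 0.0806]
eef_rot: [0.0, 0.688, 0.726, 0.0]
contact_force: [0.6, -0.2, 1.0]
finger_gap: 1.002
pos [611.2  23.2  78.2] GO [-168.  -281.8   11.8] turn [-0.0006 -0.0026  0.1227] F [-0.4 -0.3 -0.6] gap 0.999
t: 18.9
tool_pos: [0.5079, -0.136, 0.0771]
eef_rot: [-0.002, 0.656, 0.755, -0.0]
contact_force: [0.2, 0.5, 0.7]
finger_gap: 1.0
t: 19.4
tool_pos: [0.4295, -0.2576, 0.0745]
eef_rot: [-0.005, 0.64, 0.769, -0.001]
contact_force: [-0.2, -0.6, -0.8]
finger_gap: 1.001
pos [ 429.7 -256.3   74.3] GO [ 13.5  -2.3 -34.3] turn [-0.0062 -0.009  -0.0071] F [ 0.3 -0.3 -0. ] gap 1.003
```

View pics/w67.png

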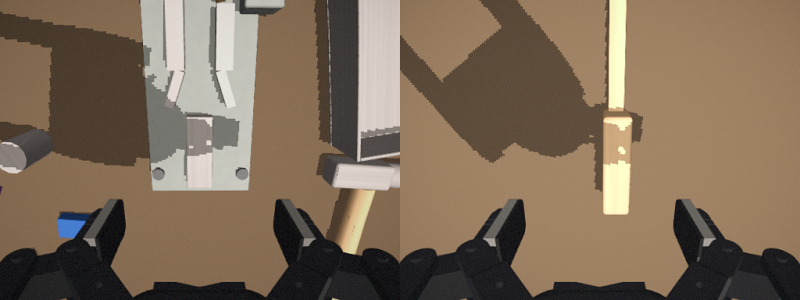

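The 10th picture has two parts. On the left, the blank lies on the deck in line with the channel, at (187–213, 117–188). On the right, the stick's grip top is at (604–631, 120–214).

Run:
```python
from h import *
b=cv2.imread('pics/w7.png')
h=cv2.cvtColor(b,cv2.COLOR_BGR2HSV);m=((h[:,:,0]>15)&(h[:,:,0]<35)&(h[:,:,1]>60)&(h[:,:,2]>150)).astype(np.uint8)
for r in (20,60,100,130,165,200,240,260,270,275): 
    x=np.where(m[r])[0]; print(r,x.min() if len(x) else None,x.max() if len(x) else None)
k=1.28
p=ray('w7',np.array([(205,122),(231,122),(230,213),(204,213)])*k,.042)[:,:2];d=p[0]+p[1]-p[2]-p[3]
print('grip',p.mean(0),np.linalg.norm(p[0]-p[3]),np.linalg.norm(p[0]-p[1]),np.arctan2(d[1],d[0]))
p=ray('w6',np.array([(188,119),(212,119),(212,188),(187,188)])*k,.024)[:,:2];d=p[0]+p[1]-p[2]-p[3]
print('blank',p.mean(0),np.linalg.norm(p[0]-p[3]),np.linalg.norm(p[0]-p[1]),np.arctan2(d[1],d[0])-np.pi/2)
rel(.4432,-.2586,-.02,.176)
```

```text
20 69 457
60 18 499
100 3 509
130 0 510
165 0 509
200 1 511
240 1 511
260 0 508
270 1 511
275 1 511
grip [ 0.44439052 -0.26007478] 0.08300667856494481 0.020745123104548947 1.76401835903045
blank [0.61225645 0.02259537] 0.06790759759885763 0.021312675342797013 0.04594942439024674
pos [ 429.7 -256.3   74.3] GO [ 13.5  -2.3 -94.3] turn [-0.0062 -0.009  -0.0071] F [ 0.3 -0.3 -0. ] gap 1.003
```

```bash
python3 -m crank '[[-0.006,-0.009,0.001,14,-4,0,1],[0,0,0,0,0,0,1],[0,0,0,0,0,-25,1],[0,0,0,0,0,-20,1],[0,0,0,0,0,0,1]]'; python3 -c "
from h import *
rel(.4438,-.2596,-.026,.184)"
```

```text
t: 19.95
tool_pos: [0.4484, -0.2561, 0.0282]
eef_rot: [0.001, 0.637, 0.771, 0.001]
contact_force: [-0.8, -0.0, -0.4]
finger_gap: 0.998
pos [ 448.4 -256.1   28.2] GO [ -4.6  -3.5 -54.2] turn [-0.0004  0.0024 -0.0058] F [-0.8 -0.  -0.4] gap 0.998
```

```bash
python3 -m crank '[[0,0.002,-0.006,-5,-4,0,1],[0,0,0,0,0,-20,1],[0,0,0,0,0,-20,1],[0,0,0,0,0,0,1],[0,0,0,0,0,0,1]]'; python3 -c "
from h import *
rel(.4438,-.2596,-.026,.184)"
```

```text
t: 20.45
tool_pos: [0.4466, -0.2604, -0.0084]
eef_rot: [0.003, 0.637, 0.77, -0.0]
contact_force: [0.2, 0.7, -0.1]
finger_gap: 1.001
pos [ 446.6 -260.4   -8.4] GO [ -2.8   0.8 -17.6] turn [ 0.0034  0.0041 -0.0044] F [ 0.2  0.7 -0.1] gap 1.001
```

```bash
python3 -m crank '[[0.003,0.004,-0.004,-3,1,-10,1],[0,0,0,0,0,-6,1],[0,0,0,0,0,0,1],[0,0,0,0,0,0,-1],[0,0,0,0,0,0,-1]]'; python3 -m crank '[[0,0,0,0,0,0,-1],[0,0,0,0,0,0,-1],[0,0,0,0,0,0,-1],[0,0,0,0,0,0,-1],[0,0,0,0,0,0,-1]]'; python3 -c "
from h import *
rel(.4438,-.2596,-.026,.184)"
```

```text
t: 20.95
tool_pos: [0.445, -0.2608, -0.0224]
eef_rot: [0.003, 0.639, 0.769, -0.0]
contact_force: [0.2, 0.1, -0.0]
finger_gap: 0.694
t: 21.45
tool_pos: [0.4454, -0.2612, -0.0218]
eef_rot: [0.003, 0.639, 0.769, -0.0]
contact_force: [-0.1, -0.4, -0.8]
finger_gap: 0.275
pos [ 445.4 -261.2  -21.8] GO [-1.6  1.6 -4.2] turn [ 0.0045  0.0043 -0.0002] F [-0.1 -0.4 -0.8] gap 0.275
```

```bash
python3 -m crank '[[0,0,0,0,0,15,-1],[0,0,0,0,0,25,-1],[0,0,0,0,0,10,-1],[0,0,0,0,0,0,-1],[0,0,0,0,0,0,-1]]'; python3 -m crank '[[0.002,0.002,-0.026,30,14,0,-1],[0,0,-0.026,30,14,0,-1],[0,0,-0.026,30,14,0,-1],[0,0,-0.026,30,14,0,-1],[0,0,-0.02,20,10,0,-1]]';  python3 -m crank '[[0,0,0,10,5,0,-1],[0,0,0,0,0,0,-1],[0,0,0,0,0,0,-1],[0,0,0,0,0,0,-1],[0,0,0,0,0,0,-1]]'; python3 -c "
from h import *
rel(.623,-.1766,-.010,.053)"
```

```text
t: 21.95
tool_pos: [0.444, -0.2599, 0.0278]
eef_rot: [0.001, 0.639, 0.769, -0.0]
contact_force: [0.7, -0.2, -2.1]
finger_gap: 0.271
t: 22.45
tool_pos: [0.583, -0.1915, 0.0218]
eef_rot: [-0.005, 0.689, 0.724, -0.001]
contact_force: [-0.3, -0.1, -1.1]
finger_gap: 0.272
t: 22.95
tool_pos: [0.5908, -0.1848, 0.0174]
eef_rot: [-0.008, 0.688, 0.725, -0.002]
contact_force: [0.0, -1.1, -1.4]
finger_gap: 0.272
pos [ 590.8 -184.8   17.4] GO [ 32.2   8.2 -27.4] turn [-0.0078 -0.0152  0.0003] F [ 0.  -1.1 -1.4] gap 0.272
```

```bash
python3 -m crank '[[-0.012,-0.019,0,32,4,0,-1],[0,0,0,0,0,0,-1],[0,0,0,0,0,0,-1],[0,0,0,0,0,0,-1],[0,0,0,0,0,0,-1]]';  python3 -m crank '[[0,0,0,0,0,-10,-1],[0,0,0,0,0,0,-1],[0,0,0,0,0,0,-1],[0,0,0,0,0,0,-1],[0,0,0,0,0,0,-1]]'
python3 - <<'E'
from h import *
rel(.623,-.1766,-.010,.053)
b=shot('wrist','w8');cv2.imwrite('pics/w8b.png',cv2.resize(b['color'][:,:,::-1],(800,600)))
# expected stick edges: tip corners
T=arm.get_state();o=np.array([.6084,.098]);u=np.array([-.053,.9986]);v=np.array([.9986,.053])
for n,x,y,z in(('blank rear top',-.012,-.11,.024),('blank rear top',.012,-.11,.024),('mouth',-.013,0,.03),('mouth',.013,0,.03)): print(n,(proj('w8',[[*(o+x*v+y*u),z]])/.64).round())
E
```

```text
t: 23.45
tool_pos: [0.6194, -0.1836, 0.0178]
eef_rot: [0.002, 0.69, 0.724, -0.001]
contact_force: [0.3, -0.2, -1.6]
finger_gap: 0.272
t: 23.95
tool_pos: [0.6179, -0.1839, 0.0065]
eef_rot: [0.001, 0.69, 0.724, -0.001]
contact_force: [0.4, -0.2, -0.4]
finger_gap: 0.273
pos [ 617.9 -183.9    6.5] GO [  5.1   7.3 -16.5] turn [0.0037 0.     0.0056] F [ 0.4 -0.2 -0.4] gap 0.273
blank rear top [[ 370. -266.]]
blank rear top [[ 471. -266.]]
mouth [[ 365. -636.]]
mouth [[ 467. -632.]]
```

View pics/w8b.png

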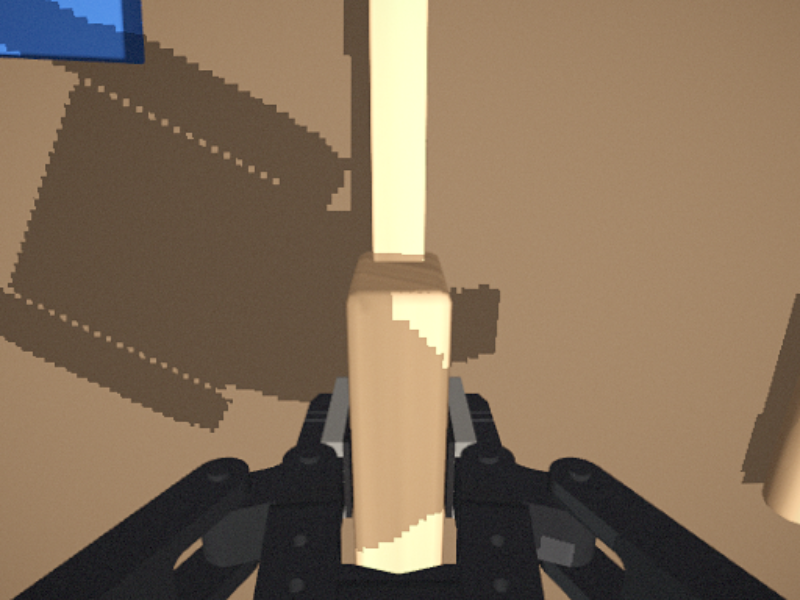

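```bash
python3 -m crank '[[0,-0.004,0.005,5,0,-8,-1],[0,0,0,0,0,0,-1],[0,0,0,0,0,-6,-1],[0,0,0,0,0,0,-1],[0,0,0,0,0,0,-1]]'
python3 - <<'E'
from h import *
rel(.623,-.1766,-.010,.053)
b=shot('top','t2');im=b['color'][140:240,140:355,::-1]
cv2.imwrite('pics/t2b.png',cv2.resize(im,None,fx=3.7,fy=3.7,interpolation=cv2.INTER_CUBIC))
h=cv2.cvtColor(b['color'],cv2.COLOR_RGB2HSV);m=(h[:,:,0]>22)&(h[:,:,0]<34)&(h[:,:,1]>80)&(h[:,:,2]>170)
ys,xs=np.where(m[:,200:400]);xs+=200;print('yellow cols',xs.min(),xs.max(),len(xs))
c=xs.min();print('tip px',c,ys[xs<=c+4].mean(),ray('t2',[(c-.5,ys[xs<=c+4].mean())],.026))
E
```

```text
t: 24.5
tool_pos: [0.6236, -0.1837, -0.0088]
eef_rot: [0.003, 0.688, 0.726, 0.0]
contact_force: [-0.3, 1.5, -1.7]
finger_gap: 0.274
pos [ 623.6 -183.7   -8.8] GO [-0.6  7.1 -1.2] turn [ 0.0037  0.0045 -0.0002] F [-0.3  1.5 -1.7] gap 0.274
yellow cols 242 299 312
tip px 242 104.15384615384616 [[ 0.78598914 -0.00651697  0.026     ]]
```

```bash
cat >> h.py <<'E'
def st():
    v=[arm.get_state()]; s=v[0]
    o=np.array([.6084,.098]);u=np.array([-.053,.9986]);w=np.array([.9986,.053]);d=s['tool_pos'][:2]-o
    M=q(s['eef_rot']).as_matrix();f=s['contact_force']
    print('jig x %.1f y %.1f front~%.1f z %.1f | feedF %.1f side %.1f up %.1f | yaw err %.4f tilt %s gap %.3f t %.2f'%(d@w*1e3,d@u*1e3,d@u*1e3+216,s['tool_pos'][2]*1e3,f[:2]@u,f[:2]@w,f[2],.053-np.arctan2(M[1,1],M[0,1]),np.round([-M[1,2],M[0,2]],4),s['finger_gap'],s['t']))
E
python3 -c "
from h import *
st()"; python3 -m crank '[[0,0,0,-0.5,8,0,-1],[0,0,0,-0.5,8,0.3,-1],[0,0,0,-0.5,8,0.3,-1],[0,0,0,-0.5,8,0,-1],[0,0,0,0,0,0,-1]]'; python3 -c "
from h import *
st()"
```

```text
jig x 0.0 y -282.0 front~-66.0 z -8.9 | feedF 0.8 side -0.0 up -1.5 | yaw err -0.0002 tilt [0.0035 0.0041] gap 0.275 t 24.55
t: 25.05
tool_pos: [0.6213, -0.1486, -0.0077]
eef_rot: [0.003, 0.688, 0.726, 0.0]
contact_force: [-0.4, -0.9, -1.6]
finger_gap: 0.27
jig x -0.2 y -246.9 front~-30.9 z -7.7 | feedF -0.9 side -0.4 up -1.6 | yaw err -0.0003 tilt [0.0038 0.0049] gap 0.270 t 25.05
```

```bash
python3 -m crank '[[0,0,0,-0.4,8,0,-1],[0,0,0,-0.4,8,0,-1],[0,0,0,-0.4,8,0,-1],[0,0,0,-0.4,8,-0.5,-1],[0,0,0,0,0,0,-1]]'; python3 -c "
from h import *
st()";  python3 -m crank '[[0,0,0,-0.4,8,0,-1],[0,0,0,-0.4,8,0,-1],[0,0,0,-0.4,8,0,-1],[0,0,0,-0.4,6,0,-1],[0,0,0,0,0,0,-1]]'; python3 -c "
from h import *
st()"
```

```text
t: 25.55
tool_pos: [0.6198, -0.1138, -0.0078]
eef_rot: [0.004, 0.688, 0.726, 0.0]
contact_force: [0.1, 1.0, -0.3]
finger_gap: 0.271
jig x 0.2 y -212.1 front~3.9 z -7.8 | feedF 1.0 side 0.1 up -0.3 | yaw err -0.0008 tilt [0.0046 0.0057] gap 0.271 t 25.55
t: 26.05
tool_pos: [0.6181, -0.0812, -0.0078]
eef_rot: [0.004, 0.688, 0.726, 0.0]
contact_force: [0.2, -0.0, -0.9]
finger_gap: 0.272
jig x 0.2 y -179.4 front~36.6 z -7.8 | feedF -0.1 side 0.2 up -0.9 | yaw err -0.0008 tilt [0.0047 0.0058] gap 0.272 t 26.05
```

```bash
python3 -m crank '[[0,0,0,-0.3,4,0,-1],[0,0,0,-0.3,4,0,-1],[0,0,0,-0.2,4,0,-1],[0,0,0,-0.2,3,0,-1],[0,0,0,0,0,0,-1]]'; python3 -c "
from h import *
st()";  python3 -m crank '[[0,0,0,-0.1,2,0,-1],[0,0,0,-0.1,2,0,-1],[0,0,0,-0.1,2,0,-1],[0,0,0,-0.1,2,0,-1],[0,0,0,-0.1,2,0,-1]]'; python3 -c "
from h import *
st()"
```

```text
t: 26.55
tool_pos: [0.6171, -0.0652, -0.0078]
eef_rot: [0.004, 0.688, 0.726, 0.0]
contact_force: [0.1, 0.8, -0.9]
finger_gap: 0.272
jig x 0.1 y -163.5 front~52.5 z -7.8 | feedF 0.8 side 0.1 up -0.9 | yaw err -0.0006 tilt [0.005 0.006] gap 0.272 t 26.55
t: 27.05
tool_pos: [0.6168, -0.0557, -0.0076]
eef_rot: [0.004, 0.688, 0.726, -0.0]
contact_force: [-1.1, -5.6, 0.9]
finger_gap: 0.277
jig x 0.2 y -154.0 front~62.0 z -7.6 | feedF -5.6 side -1.4 up 0.9 | yaw err -0.0004 tilt [0.0063 0.0063] gap 0.277 t 27.05
```

```bash
python3 -m crank '[[0,0,0,-0.1,2,0,-1],[0,0,0,-0.1,2,0,-1],[0,0,0,-0.1,2,0,-1],[0,0,0,-0.1,1.5,0,-1],[0,0,0,-0.1,1.5,0,-1]]'; python3 -c "
from h import *
st()";  python3 -m crank '[[0,0,0,-0.1,1,0,-1],[0,0,0,-0.1,1,0,-1],[0,0,0,-0.1,1,0,-1],[0,0,0,-0.1,1,0,-1],[0,0,0,-0.1,1,0,-1]]'; python3 -c "
from h import *
st()"
```

```text
t: 27.55
tool_pos: [0.6179, -0.0541, -0.0058]
eef_rot: [0.01, 0.687, 0.727, -0.003]
contact_force: [-1.0, -6.5, 0.0]
finger_gap: 0.272
jig x 1.4 y -152.4 front~63.6 z -5.8 | feedF -6.4 side -1.3 up 0.0 | yaw err -0.0035 tilt [0.0181 0.0096] gap 0.272 t 27.55
t: 28.05
tool_pos: [0.6181, -0.0543, -0.0047]
eef_rot: [0.013, 0.686, 0.727, -0.006]
contact_force: [-0.9, -5.8, -0.6]
finger_gap: 0.271
jig x 1.6 y -152.6 front~63.4 z -4.7 | feedF -5.8 side -1.2 up -0.6 | yaw err -0.0049 tilt [0.0258 0.0111] gap 0.271 t 28.05
```

```bash
python3 -m crank '[[0.02,0.006,-0.005,-1.4,4,-2,-1],[0.012,0.003,-0.001,-0.3,4,-1,-1],[0.008,0.001,0,-0.2,4,0,-1],[0.006,0,0,-0.2,4,0,-1],[0.006,0,0,-0.2,3,0,-1]]'; python3 -c "
from h import *
st()"
```

```text
t: 28.55
tool_pos: [0.6165, -0.041, -0.0077]
eef_rot: [-0.006, 0.688, 0.726, 0.007]
contact_force: [-0.8, -6.4, -1.9]
finger_gap: 0.273
jig x 0.7 y -139.2 front~76.8 z -7.7 | feedF -6.4 side -1.2 up -1.9 | yaw err -0.0002 tilt [-0.0185  0.0022] gap 0.273 t 28.55
```

```bash
python3 -m crank '[[-0.02,0.002,0,-0.8,2,-1,-1],[0,0,0,-0.1,2.5,-0.5,-1],[0.003,0,0,-0.1,2.5,0,-1],[0.003,0,0,-0.1,2.5,0,-1],[0.003,0,0,-0.1,2.5,0,-1]]'; python3 -c "
from h import *
st()"
```

```text
t: 29.05
tool_pos: [0.6158, -0.0345, -0.0085]
eef_rot: [0.001, 0.687, 0.726, -0.0]
contact_force: [-1.5, -6.0, -1.0]
finger_gap: 0.273
jig x 0.4 y -132.7 front~83.3 z -8.5 | feedF -5.9 side -1.8 up -1.0 | yaw err -0.0019 tilt [0.002  0.0013] gap 0.273 t 29.05
```

```bash
for i in 1; do :; done; python3 -m crank '[[0.003,0,-0.002,-0.3,2.5,0,-1],[0.003,0,0,-0.1,2.5,0,-1],[0.003,0,0,-0.1,2.5,0,-1],[0.003,0,0,-0.1,2.5,0,-1],[0.003,0,0,-0.1,2.5,0,-1]]'; python3 -c "
from h import *
st()";python3 -m crank '[[0.003,0,0,-0.1,2.5,0,-1],[0.003,0,0,-0.1,2.5,0,-1],[0.003,0,0,-0.1,2.5,0,-1],[0.003,0,0,-0.1,2.5,0,-1],[0.003,0,0,-0.1,2.5,0,-1]]'; python3 -c "
from h import *
st()"
```

```text
t: 29.55
tool_pos: [0.6149, -0.0266, -0.0091]
eef_rot: [-0.002, 0.688, 0.726, 0.002]
contact_force: [-0.1, -6.4, -2.7]
finger_gap: 0.273
jig x -0.1 y -124.7 front~91.3 z -9.1 | feedF -6.4 side -0.4 up -2.7 | yaw err -0.0016 tilt [-0.0053  0.0007] gap 0.273 t 29.55
t: 30.05
tool_pos: [0.6147, -0.0188, -0.0099]
eef_rot: [-0.004, 0.687, 0.727, 0.005]
contact_force: [-0.6, -6.7, -2.0]
finger_gap: 0.273
jig x 0.1 y -117.0 front~99.0 z -9.9 | feedF -6.7 side -1.0 up -2.0 | yaw err -0.0029 tilt [-0.0123  0.001 ] gap 0.273 t 30.05
```

```bash
python3 -m crank '[[-0.008,0,-0.002,-0.2,2.5,1,-1],[0,0,0,-0.1,2.5,0,-1],[0.001,0,0,-0.1,2.5,0,-1],[0.001,0,0,-0.1,2.5,0,-1],[0.001,0,0,-0.1,2.5,0,-1]]'; python3 -c "
from h import *
st()";python3 -m crank '[[0.001,0,-0.001,-0.1,2.5,0,-1],[0.001,0,0,-0.1,2.5,0,-1],[0.001,0,0,-0.1,2.5,0,-1],[0.001,0,0,-0.1,2.5,0,-1],[0.001,0,0,-0.1,2.5,0,-1]]'; python3 -c "
from h import *
st()"
```

```text
t: 30.55
tool_pos: [0.6142, -0.0109, -0.009]
eef_rot: [0.001, 0.687, 0.726, 0.0]
contact_force: [-0.7, -6.0, -1.9]
finger_gap: 0.276
jig x 0.0 y -109.0 front~107.0 z -9.0 | feedF -6.0 side -1.1 up -1.9 | yaw err -0.0022 tilt [0.0005 0.001 ] gap 0.276 t 30.55
t: 31.05
tool_pos: [0.6138, -0.003, -0.0087]
eef_rot: [0.002, 0.687, 0.727, -0.001]
contact_force: [-0.1, -9.5, -0.6]
finger_gap: 0.273
jig x 0.1 y -101.1 front~114.9 z -8.7 | feedF -9.5 side -0.6 up -0.6 | yaw err -0.0031 tilt [0.0031 0.0012] gap 0.273 t 31.05
```

```bash
python3 -m crank '[[0.003,0,-0.003,-0.1,2.5,0,-1],[0.003,0,0,-0.1,2.5,0,-1],[0.003,0,0,-0.1,2.5,0,-1],[0.003,0,0,-0.1,2.5,0,-1],[0.003,0,0,-0.1,2.5,0,-1]]'; python3 -c "
from h import *
st()"
```

```text
t: 31.55
tool_pos: [0.6141, -0.0017, -0.008]
eef_rot: [0.003, 0.686, 0.727, -0.001]
contact_force: [-1.3, -11.6, -1.6]
finger_gap: 0.27
jig x 0.4 y -99.8 front~116.2 z -8.0 | feedF -11.5 side -1.9 up -1.6 | yaw err -0.0045 tilt [0.0051 0.0022] gap 0.270 t 31.55
```

```bash
python3 -m crank '[[0.005,0.001,-0.004,-0.5,3.1,-0.3,-1],[0.004,0,0,-0.2,3.1,0,-1],[0.004,0,0,-0.2,3.1,0,-1],[0.004,0,0,-0.2,3.1,0,-1],[0.004,0,0,-0.2,3.1,0,-1]]'; python3 -c "
from h import *
st()"
```

```text
t: 32.05
tool_pos: [0.6141, -0.0007, -0.0078]
eef_rot: [0.003, 0.686, 0.727, -0.001]
contact_force: [-0.3, -13.1, -3.5]
finger_gap: 0.267
jig x 0.4 y -98.8 front~117.2 z -7.8 | feedF -13.0 side -1.0 up -3.5 | yaw err -0.0046 tilt [0.0048 0.0029] gap 0.267 t 32.05
```

```bash
python3 -m crank '[[0.005,0.001,-0.004,-0.4,3.6,0,-1],[0.005,0,0,-0.2,3.6,0,-1],[0.005,0,0,-0.2,3.6,0,-1],[0.005,0,0,-0.2,3.6,0,-1],[0.005,0,0,-0.2,3.6,0,-1]]'; python3 -c "
from h import *
st()"
```

```text
t: 32.55
tool_pos: [0.6141, 0.0004, -0.0076]
eef_rot: [0.003, 0.686, 0.727, -0.0]
contact_force: [-0.9, -14.0, -2.3]
finger_gap: 0.276
jig x 0.5 y -97.8 front~118.2 z -7.6 | feedF -14.0 side -1.6 up -2.3 | yaw err -0.0053 tilt [0.0039 0.0034] gap 0.276 t 32.55
```

```bash
python3 -m crank '[[0.005,0.001,-0.005,-0.5,4,0,-1],[0.005,0,0,-0.2,4,0,-1],[0.005,0,0,-0.2,4,0,-1],[0.005,0,0,-0.2,4,0,-1],[0.005,0,0,-0.2,4,0,-1]]'; python3 -c "
from h import *
st()"
```

```text
t: 33.05
tool_pos: [0.6142, 0.0011, -0.0072]
eef_rot: [0.003, 0.686, 0.728, -0.001]
contact_force: [-1.1, -16.0, -1.6]
finger_gap: 0.27
jig x 0.7 y -97.0 front~119.0 z -7.2 | feedF -15.9 side -2.0 up -1.6 | yaw err -0.0056 tilt [0.006  0.0038] gap 0.270 t 33.05
```

Measured push is about 15.9 N, of which about 6.3 N is drag, so about 9.6 N is on the stop. Drawing back gently now.

```bash
python3 -m crank '[[-0.002,0,0.004,0,-1,0,-1],[0,0,0,0,-3,0,-1],[0,0,0,0.1,-5,0,-1],[0,0,0,0.3,-6,0.5,-1],[0,0,0,0.3,-6,0.5,-1]]'; python3 -c "
from h import *
st()"; python3 -m crank '[[0,0,0,0.4,-8,0,-1],[0,0,0,0,0,10,-1],[0,0,0,0,0,20,-1],[0,0,0,0,0,20,-1],[0,0,0,0,0,0,-1]]'
python3 - <<'E'
from h import *
st();rel(.4454,-.2612,.03,.184)
E
```

```text
t: 33.55
tool_pos: [0.6142, -0.0195, -0.0067]
eef_rot: [0.003, 0.685, 0.729, -0.001]
contact_force: [0.4, 0.1, -2.0]
finger_gap: 0.273
jig x -0.5 y -117.6 front~98.4 z -6.7 | feedF 0.1 side 0.4 up -2.0 | yaw err -0.0095 tilt [0.0059 0.0024] gap 0.273 t 33.55
t: 34.05
tool_pos: [0.6143, -0.0292, 0.046]
eef_rot: [0.002, 0.685, 0.728, -0.001]
contact_force: [-0.0, 0.4, -0.2]
finger_gap: 0.268
jig x -0.8 y -127.3 front~88.7 z 46.0 | feedF 0.4 side 0.0 up -0.2 | yaw err -0.0075 tilt [0.0049 0.0016] gap 0.268 t 34.05
pos [614.3 -29.2  46. ] GO [-168.9 -232.   -16. ] turn [0.0049 0.0016 0.1235] F [-0.   0.4 -0.2] gap 0.268
```

```bash
python3 -m crank '[[0,0,0.015,-20,-28,0,-1],[0,0,0.015,-20,-28,0,-1],[0,0,0.015,-20,-28,0,-1],[0,0,0.015,-20,-28,0,-1],[0,0,0.015,-20,-28,0,-1]]'; python3 -m crank '[[0,0,0.015,-20,-27,0,-1],[0,0,0.015,-20,-27,0,-1],[0,0,0.015,-15,-20,0,-1],[0,0,0,0,0,0,-1],[0,0,0,0,0,0,-1]]';python3 - <<'E'
from h import *
rel(.4454,-.2612,-.018,.184)
shot('scene','sc2');shot('top','t3')
E
```

```text
t: 34.55
tool_pos: [0.5138, -0.1687, 0.046]
eef_rot: [0.004, 0.654, 0.757, 0.001]
contact_force: [0.7, -0.5, -0.7]
finger_gap: 0.276
t: 35.05
tool_pos: [0.4532, -0.2477, 0.0444]
eef_rot: [0.003, 0.638, 0.77, 0.001]
contact_force: [-1.1, 1.0, -1.1]
finger_gap: 0.272
pos [ 453.2 -247.7   44.4] GO [ -7.8 -13.5 -62.4] turn [ 0.0029  0.0058 -0.0033] F [-1.1  1.  -1.1] gap 0.272
```

```bash
python3 -m crank '[[0,0,0,-8,-13,0,-1],[0,0,0,0,0,0,-1],[0,0,0,0,0,-20,-1],[0,0,0,0,0,-20,-1],[0,0,0,0,0,0,-1]]'
python3 - <<'E'
from h import *
rel(.4454,-.2612,-.020,.184)
E
```

```text
t: 35.65
tool_pos: [0.4481, -0.2588, 0.0042]
eef_rot: [0.005, 0.635, 0.772, 0.001]
contact_force: [-1.4, 0.6, -0.7]
finger_gap: 0.273
pos [ 448.1 -258.8    4.2] GO [ -2.7  -2.4 -24.2] turn [ 0.0044  0.0085 -0.0102] F [-1.4  0.6 -0.7] gap 0.273
```

```bash
python3 -m crank '[[0,0.004,0,-2,0,-10,-1],[0,0,0,0,0,-7,-1],[0,0,0,0,0,0,-1],[0,0,0,0,0,0,-1],[0,0,0,0,0,0,-1]]'; python3 -c "
from h import *
rel(.4454,-.2612,-.022,.184)"; python3 -m crank '[[0,0,0,0,0,-2,-1],[0,0,0,0,0,0,-1],[0,0,0,0,0,0,-1],[0,0,0,0,0,0,-1],[0,0,0,0,0,0,-1]]'; python3 -c "
from h import *
rel(.4454,-.2612,-.022,.184)"
```

```text
t: 36.15
tool_pos: [0.4475, -0.2589, -0.0123]
eef_rot: [0.004, 0.635, 0.773, -0.0]
contact_force: [0.1, -0.8, -0.9]
finger_gap: 0.274
pos [ 447.5 -258.9  -12.3] GO [-2.1 -2.3 -9.7] turn [ 0.0057  0.0058 -0.0117] F [ 0.1 -0.8 -0.9] gap 0.274
t: 36.65
tool_pos: [0.4482, -0.2597, -0.0132]
eef_rot: [0.005, 0.635, 0.773, -0.0]
contact_force: [-0.1, -0.1, -1.3]
finger_gap: 0.273
pos [ 448.2 -259.7  -13.2] GO [-2.8 -1.5 -8.8] turn [ 0.0074  0.0077 -0.0115] F [-0.1 -0.1 -1.3] gap 0.273
```

```bash
python3 -m crank '[[0.003,0.003,0,0,0,-4,-1],[0,0,0,0,0,0,-1],[0,0,0,0,0,-2,-1],[0,0,0,0,0,0,-1],[0,0,0,0,0,0,-1]]'; python3 -c "
from h import *
rel(.4454,-.2612,-.022,.184)"; python3 -m crank '[[0,0,0,0,0,-1,-1],[0,0,0,0,0,0,-1],[0,0,0,0,0,0,-1],[0,0,0,0,0,0,-1],[0,0,0,0,0,0,-1]]'; python3 -c "
from h import *
rel(.4454,-.2612,-.022,.184)"
```

```text
t: 37.15
tool_pos: [0.4481, -0.2597, -0.0199]
eef_rot: [0.003, 0.635, 0.773, -0.0]
contact_force: [0.5, -0.3, -0.6]
finger_gap: 0.272
pos [ 448.1 -259.7  -19.9] GO [-2.7 -1.5 -2.1] turn [ 0.0039  0.0042 -0.0114] F [ 0.5 -0.3 -0.6] gap 0.272
t: 37.65
tool_pos: [0.4482, -0.2596, -0.021]
eef_rot: [0.003, 0.635, 0.773, -0.0]
contact_force: [0.1, 0.9, -0.5]
finger_gap: 0.271
pos [ 448.2 -259.6  -21. ] GO [-2.8 -1.6 -1. ] turn [ 0.0039  0.0043 -0.0115] F [ 0.1  0.9 -0.5] gap 0.271
```

Release, rise, and check that the blank is on the stop and the stick is lying flat.

```bash
python3 -m crank '[[0,0,0,0,0,-0.8,-1],[0,0,0,0,0,0,-1],[0,0,0,0,0,0,1],[0,0,0,0,0,0,1],[0,0,0,0,0,0,1]]'; python3 -m crank '[[0,0,0,0,0,0,1],[0,0,0,0,0,0,1],[0,0,0,0,0,30,1],[0,0,0,0,0,40,1],[0,0,0,0,0,40,1]]'; python3 -m crank '[[0,0,0,-20,0,30,1],[0,0,0,-20,0,30,1],[0,0,0,0,0,0,1],[0,0,0,0,0,0,1],[0,0,0,0,0,0,1]]'
python3 - <<'E'
from h import *
a=shot('top','t4')['color'][:,:,::-1];b=shot('scene','sc4')['color'][:,:,::-1]
z=cv2.resize(a[140:240,140:355],(800,372),interpolation=cv2.INTER_CUBIC)
y=cv2.resize(b[130:330,190:430],(270,225),interpolation=cv2.INTER_CUBIC)
y2=cv2.resize(b[205:320,215:340],(530,225),interpolation=cv2.INTER_CUBIC)
cv2.imwrite('pics/fin.png',np.vstack([z,np.hstack([y,y2])]))
o=np.array([.6084,.098]);u=np.array([-.053,.9986]);w=np.array([.9986,.053])
print(((proj('t4',[[*(o+k*u),.024] for k in(0,.04,.046,.05,.06,.08)])-140)*800/215).round(0).tolist())
E
```

```text
t: 38.15
tool_pos: [0.4485, -0.2599, -0.0214]
eef_rot: [0.003, 0.635, 0.773, -0.0]
contact_force: [0.3, -0.4, -0.1]
finger_gap: 0.777
t: 38.65
tool_pos: [0.4441, -0.2562, 0.0857]
eef_rot: [-0.004, 0.635, 0.773, 0.0]
contact_force: [1.0, -0.3, 0.4]
finger_gap: 1.003
t: 39.15
tool_pos: [0.406, -0.2586, 0.1539]
eef_rot: [0.003, 0.635, 0.773, -0.0]
contact_force: [0.3, 0.3, 0.3]
finger_gap: 1.002
[[247.0, 88.0], [195.0, 92.0], [188.0, 92.0], [183.0, 93.0], [170.0, 94.0], [145.0, 96.0]]
```

View pics/fin.png

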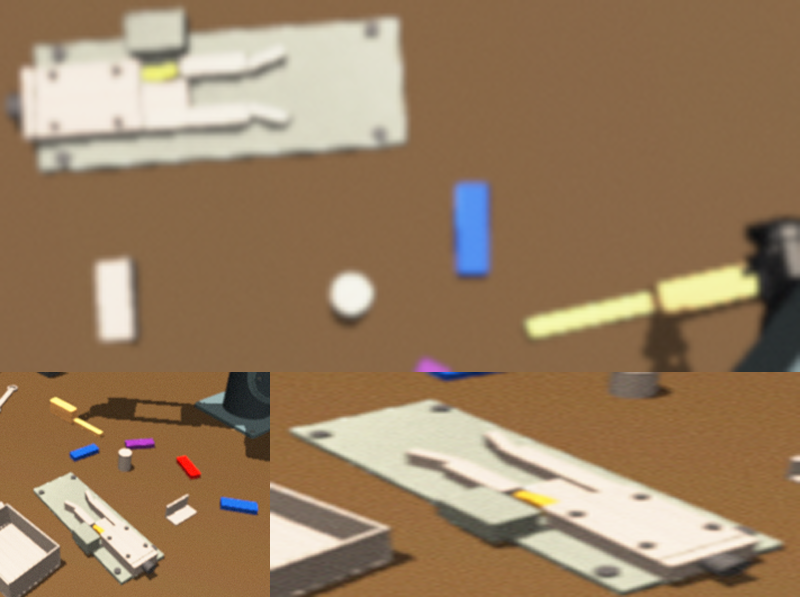

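```bash
python3 -c "
from bench import ticket
print(ticket.finish_job())"
```

```text
the job is handed in; nothing more can be done
None
```

The blank is in the channel at the stop, the stick is back on the bench clear of the jig, and the job is handed in at about 39 s of the 72 s.

I set the blank on the deck in line with the channel and pushed it past the shoe with the stick only. The steady drag was about 6.3 N. I met the stop at about 115 mm by dead reckoning and leaned on it to a measured 15.9 N, so about 9.6 N on the stop. Readings carry roughly ±0.6 N of noise.

**Last checks:**
- **Blank:** the final picture puts its rear about 45 mm past the entrance, give or take 2 mm. The stick's travel put it at about 45 mm at first contact and 49 mm at full lean. That fits it resting on the stop after a small push-back, but the contact itself is hidden and I could not confirm it directly.
- **Stick and the rest:** the stick lies flat where it started, about 3 mm off. The parts in view look unmoved; the hammer, wrench and square were outside the final crops.

**What disagreed:**
- **First grasps:** the first three grasp attempts closed on air above the blank. The real fingertips sit about 32 mm behind the reported TCP, so I corrected for that in every later move.
- **Shoe slope:** the first push on the slope stalled and tilted the tool slightly. Larger steps with a tilt correction got it through.

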